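Set the length stop of the mitre-saw bench

ROBOT

A 6-joint arm with a two-finger parallel gripper is mounted at the origin on the work surface. World frame = base frame: x ahead of the robot, y to its left, z up, the work surface at z = 0. Lengths are in m, angles in rad, forces in N, time in s.
With the tool pointing down it reaches from about 0.225 to 0.725 m from the base axis. Payload 3.1 kg.
Tool frame: the origin (TCP) lies at the very end of the fingers, on their centre line; the grasp point (between the pads) lies 19 mm behind it; z points along the fingers, x is the direction in which the jaws open and shut, and the axes are right-handed (so a half turn about z gives the same grasp; the last joint's range is limited). The gripper opens to 85 mm and grips with 20 to 120 N. Pads are 22 mm wide; open, the fingers measure 114 mm over their backs; the gripper's body (76 mm by 85 mm) begins 54 mm behind the grasp point. The pads swing forward as they close: fully open they stand 13 mm farther back than shut.
Start: joints at [1.213, 0.048, 0.099, 1.622, 0, 1.443], TCP at [0.12, 0.511, 0.231] pointing down, gripper open.
Joint ranges: [-2.91, 2.91], [-0.99, 1.94], [-1.21, 1.42], [-2.12, 2.29], [-1.49, 1.47], [-3.14, 3.14]. Speed limits (rad/s): [2.79, 2.79, 3.14, 3.14, 3.14, 3.14].

INTERFACE

Orientations are given as a unit quaternion [x, y, z, w].
In Python, from cell import move_pose, line_to, set_joints, open_jaws, close_gripper, sleep, ik, get_image, get_calibration, Unreachable, finish_job, find_in, get_time, get_joints, get_dq, get_joint_efforts, get_position, get_tool_rot, get_force, get_ft_torque, get_finger_gap gives the robot as it stands. The module is installed in compiled form; this text tells all that it offers. Calls block until the motion is done:
- move_pose(position, orientation): joint-space move of the TCP to a pose.
- line_to(position, ori=None, velocity=0.15, contact_N=None): straight line of the TCP; ori=None keeps the orientation; velocity is the mean speed in m/s. With contact_N (N) it stops when the force on the tool has changed by that much, and returns True; else False.
- set_joints(angles): joint-space move.
- open_jaws() and close_gripper(): open the fingers fully, or close them until they stop; the grip force is fixed at half the most.
- sleep(seconds).
- ik(position, orientation): joint angles nearest the present ones, or None.
- get_image(name): name is "scene" or "top" or "wrist"; returns the picture (400x640x3 uint8, red, green, blue); there is no depth.
- get_calibration(name): a dict with "intrinsics" (3x3 intrinsics, pixels), "extrinsics" (4x4, takes a point from camera to world coordinates). Camera axes: x right, y down, z forward; pixel columns grow to the right and rows downward; lengths in m; the calibration is good to about 2 mm. A picture is of the moment at which its call begins: read the wrist's pose just before it. get_calibration takes no time and is no camera call; for the wrist camera it gives the pose at the moment of the call.
A pose or a line that the arm cannot do raises Unreachable and nothing moves.
- finish_job(): hands the job in, once; it reports no verdict.
Trained networks look in the newest picture that a camera, given by its name, has taken for a name from the list of things; names that differ only in an ending like _2 or _b are one class to them, and where a whole thing is asked for, a point or a joint stands for the part that bears it (a point fixed in the world has none). Each returns a list of dicts, best first, with "confidence" (0 to 1); they miss things now and then, are a little off and sometimes report something else, mostly with a low value. They report only what shows in the picture. A call takes as long as a camera call.
- find_in(camera, query): "location" ([column, row] in pixels, amid what is visible of it).
Readings, each from a call of its own:
- get_time(): time.
- get_joints(): joint angles.
- get_dq(): joint speeds.
- get_joint_efforts(): joint torques, N m.
- get_position(): TCP position.
- get_tool_rot(): TCP orientation.
- get_force(): force on the tool from outside, world axes, zero at the start.
- get_ft_torque(): the same for the moment, N m.
- get_finger_gap(): finger opening in m.
Only numpy, scipy, OpenCV 4.12 (cv2) and the standard library are available. Lean on these libraries where they do the work, as an engineer would, in place of code of your own. Each camera call takes 0.05 s, during which the arm holds its last target. There are 200 camera calls.

TASK

Set the saw bench's length stop: with the fingertips press down the yellow pad in the middle of the blue slider to free its brake and, keeping it pressed, push the slider along the rail until it rests against the red stop. Then let the pad spring back up and move clear. Do not force the slider along with the brake on, do not pick anything up, and leave the things lying around the rail where they are.

Things in the scene. Friction and masses are not known exactly. Their poses are not given: they have to be found in the camera images.
- rail: Slotted aluminium rail, fixed to the bench: 56 mm wide (its x), 516 mm long (its y) and 30 mm high, with black scale ticks on its top. Origin: centre of its underside, on the bench; z up. The slider and both stops sit on it and move or stand along its y axis. It varies in position and in yaw (within 0.25 rad).
- carriage (a joint): Position of the blue slider along the rail's +y axis, m: 0 in the middle of the rail, range -0.19 to 0.19, starts within 0.05 of the middle. The brake holds it against a push of 12 N or more; with the pad pressed it runs with 1.5 N of friction.
- carriage_mid (a point): Point on the rail's top face (30 mm above the bench) at the slider's centre; moves with the slider; axes as the rail's. The blue slider is 70 mm across the rail and 80 mm along it. Two blue lips at its ends, each 13 mm along the rail, rise to 37 mm above this point; between them is a well of 54 mm along the rail that holds the yellow pad.
- pad (a joint): How far the yellow pad is pressed down, m: 0 up (brake on), 0.008 fully down. It takes about 8 N to press it 2 mm down, then 0.5 N more for each mm, 11 N fully down; the brake lets go as the pad goes down, wholly from 0.002 on, and grips again when the pad is up.
- pad_top (a point): Centre of the yellow pad's top face, 31 mm above the rail's top when up (6 mm below the lips); moves with the pad and the slider; axes as the rail's. The pad measures 62 mm across the rail and 51 mm along it, flat, with fine black ribs. A fingertip pressed on it drags the slider along by friction, and then by the lip.
- red_stop: The red stop, to which the slider must go: a block fixed on the rail, 70 mm across, 30 mm along the rail, 24 mm high with a black screw head 6 mm higher. Origin: the centre of its underside, on the rail's top face; axes as the rail's. It may stand at either end of the rail (the grey stop then stands at the other). The slider touches it when the centres are 55 mm apart along the rail.
- grey_stop: The grey stop, of the same size and origin as the red one, fixed on the rail on the other side of the slider. Not used.
- offcut: Loose pine offcut, 45 x 70 x 30 mm high, on the bench on the robot's side of the rail. Origin: centre of its underside. Leave alone.
- tape_measure: Loose yellow tape measure with a black disc, 40 x 77 x 62 mm high, on the bench on the robot's side of the rail. Origin: underside. Leave alone.
- glue_bottle: Loose white glue bottle with a blue cap, 48 mm in diameter, 120 mm high, standing on the robot's side of the rail. Origin: centre of its underside. Leave alone.
- pencil: Loose flat green carpenter's pencil, 15 x 170 x 8 mm, lying beyond the rail. Origin: centre of its underside. Leave alone.

How it is judged:
By the outcome, as a careful person would: the job done as asked, in the order asked, and still so for the second after the job is handed in, with the robot touching nothing.
It also fails if it takes over 38 s, if anything falls off the work surface, if the arm or the gripper's body presses on something with over 40 N, if the wrist force passes 120 N, or if a joint passes its speed limit or range.

## Working session

There is one attempt and no reset: what is moved stays moved. The work goes in short steps, each a Python script; the robot and the scene stay as the last script left them, time stands still between calls to the robot, and variables do not carry over. Pictures are saved under pics/ and viewed, about 8 in all and at most 12, crops included, and the job is handed in when it is done.

```bash
mkdir -p pics
cat > h.py <<'E'
import numpy as np, cv2
from cell import *
def save(cam,fn):
    im=get_image(cam); cv2.imwrite('pics/'+fn,cv2.cvtColor(im,cv2.COLOR_RGB2BGR)); return im
def proj(cam,P):
    c=get_calibration(cam);K=np.array(c['intrinsics']);T=np.linalg.inv(np.array(c['extrinsics']))
    p=T[:3,:3]@np.asarray(P,float)+T[:3,3]; q=K@p; return q[:2]/q[2]
def onplane(cam,uv,z):
    c=get_calibration(cam);K=np.array(c['intrinsics']);T=np.array(c['extrinsics'])
    d=T[:3,:3]@np.linalg.solve(K,[uv[0],uv[1],1]); o=T[:3,3]; return o+d*(z-o[2])/d[2]
E
python3 - <<'E'
from h import *
np.set_printoptions(precision=4,suppress=True)
Z=dict(rail=.03,carriage=.067,pad=.061,red_stop=.054,grey_stop=.054,offcut=.03,tape_measure=.062,glue_bottle=.12,pencil=.008)
for c in ['top','scene']:
    save(c,c+'0.png'); print(c,np.array(get_calibration(c)['extrinsics'])[:3,3])
    for n in Z:
        r=find_in(c,n)[:2]
        for d in r: print(n,np.round(d['confidence'],2),np.round(d['location'],1),onplane(c,d['location'],Z[n]))
print(get_time(),get_position(),get_tool_rot(),get_force(),get_finger_gap())
E
```

```text
top [0.3467 0.0193 1.0149]
rail 0.97 [310.5 208.2] [0.5912 0.0085 0.03  ]
carriage 0.93 [294.4 213.9] [0.5737 0.0412 0.067 ]
carriage 0.35 [409.6 257.9] [ 0.4663 -0.17    0.067 ]
pad 0.57 [293.9 208.1] [0.5869 0.0413 0.061 ]
red_stop 0.69 [416.7 187.8] [ 0.6064 -0.2066  0.054 ]
red_stop 0.53 [291.3 206.6] [0.5922 0.0463 0.054 ]
offcut 0.77 [318.5 279.4] [0.4463 0.0064 0.03  ]
tape_measure 0.67 [235.2 287.1] [0.444  0.1652 0.062 ]
glue_bottle 0.76 [407.6 257.6] [ 0.4605 -0.1559  0.12  ]
glue_bottle 0.73 [310.6 157.6] [ 0.667  -0.0001  0.12  ]
pencil 0.56 [307.9 157.3] [0.7083 0.0032 0.008 ]
scene [ 0.8305 -0.3858  0.8359]
rail 0.66 [313.8 246.1] [ 0.5908 -0.049   0.03  ]
rail 0.44 [342.8 202. ] [0.5828 0.0636 0.03  ]
carriage 0.65 [342.1 208.3] [0.6007 0.0305 0.067 ]
red_stop 0.94 [267.5 320.6] [ 0.6128 -0.216   0.054 ]
red_stop 0.57 [342.9 208.1] [0.5978 0.0387 0.054 ]
grey_stop 0.88 [363.6 165.7] [0.5781 0.1467 0.054 ]
offcut 0.69 [271.8 193.7] [0.4549 0.0002 0.03  ]
tape_measure 0.73 [321.6 138.4] [0.472  0.1525 0.062 ]
tape_measure 0.62 [339.9 204.8] [0.5915 0.0374 0.062 ]
glue_bottle 0.78 [218.8 261.2] [ 0.5053 -0.1964  0.12  ]
pencil 0.97 [380.7 266.7] [ 0.712  -0.0048  0.008 ]
pencil 0.33 [218.9 261.6] [ 0.4551 -0.1673  0.008 ]
1.0 [0.1196 0.5112 0.2313] [ 0.7835  0.6214 -0.     -0.    ] [-0.6715  0.276  -0.4591] 0.08571919638331058
```

Run:
```python
import cv2
im=cv2.imread('pics/top0.png')
cv2.imwrite('pics/top0c.png',cv2.resize(im[130:310,180:460],(784,504),interpolation=cv2.INTER_CUBIC))
im=cv2.imread('pics/scene0.png')
cv2.imwrite('pics/scene0c.png',cv2.resize(im[110:370,190:450],(598,598),interpolation=cv2.INTER_CUBIC))
```

```text
(no output)
```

View pics/top0c.png

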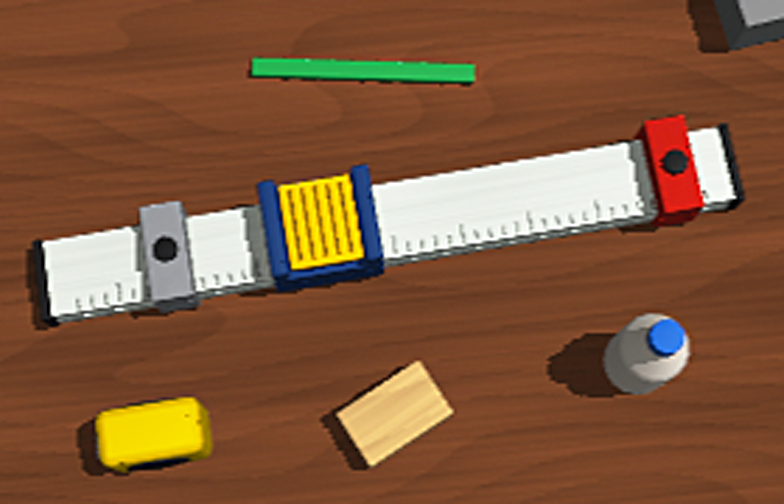

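View pics/scene0c.png

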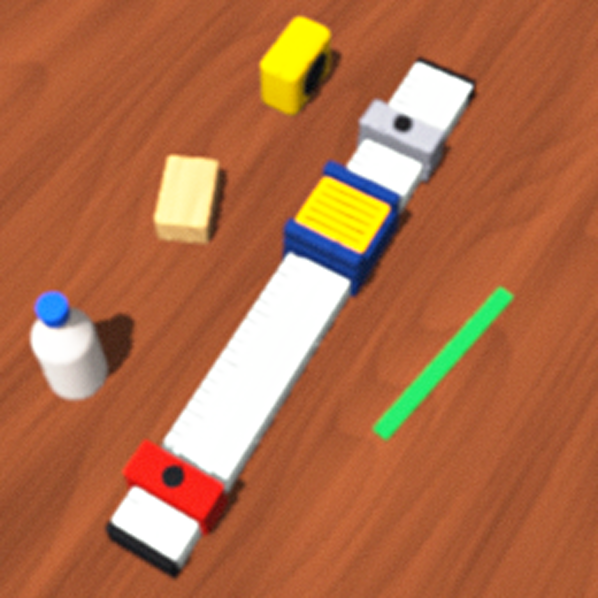

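The top view shows the red stop at the right, its screw at crop (674,161). The grey stop is at the left, screw (166,249), and the slider's pad centre is near (320,223). The scene view agrees: red screw (173,476), grey (402,123), pad (343,215). Next I triangulate these from both views.

```bash
cat > tri.py <<'E'
from h import *
def tri(a,b):
    A=[]
    for c,uv in(('top',a),('scene',b)):
        k=get_calibration(c);P=np.array(k['intrinsics'])@np.linalg.inv(np.array(k['extrinsics']))[:3]
        A+=[uv[0]*P[2]-P[0],uv[1]*P[2]-P[1]]
    X=np.linalg.svd(np.array(A))[2][-1]; return X[:3]/X[3]
T=lambda x,y:(180+x/2.8,130+y/2.8)
S=lambda x,y:(190+x/2.3,110+y/2.3)
E
python3 - <<'E'
from tri import *
np.set_printoptions(precision=4,suppress=True)
for n,t,s,z in(('grey',T(166,249),S(402,123),.06),('red',T(674,161),S(173,476),.06),('pad',T(320.7,223),S(343,215),.061)):
    print(n,tri(t,s),onplane('top',t,z),onplane('scene',s,z))
g=onplane('top',T(166,249),.06);r=onplane('top',T(674,161),.06);d=g-r;print('yaw',np.arctan2(-d[0],d[1]))
p=onplane('top',T(320.7,223),.061);u=d/np.linalg.norm(d);print('pad-red along',(p-r)@u, np.cross(u,p-r))
from scipy.spatial.transform import Rotation as R
yaw=np.arctan2(-d[0],d[1])
for k in range(4):
    q=(R.from_euler('z',yaw+k*np.pi/2)*R.from_euler('x',np.pi)).as_quat()
    print(k,q,ik([p[0],p[1],.1],q),ik(list((r+.05*u)[:2])+[.055],q))
E
```

```text
grey [0.5773 0.1507 0.056 ] [0.5758 0.1497 0.06  ] [0.5791 0.1487 0.06  ]
red [ 0.6061 -0.2139  0.0556] [ 0.6046 -0.2132  0.06  ] [ 0.6076 -0.2146  0.06  ]
pad [0.5859 0.0413 0.0557] [0.5836 0.0403 0.061 ] [0.5884 0.0396 0.061 ]
yaw 0.07915257675171157
pad-red along 0.25437476244062135 [0.001  0.0001 0.0008]
0 [0.9992 0.0396 0.     0.    ] [-0.0457  0.2137  0.0205  1.3776  0.      1.446 ] [-0.3733  0.3305  0.0711  1.3114  0.      1.1184]
1 [0.6786 0.7345 0.     0.    ] [-0.0457  0.2137  0.0205  1.3776  0.     -0.1248] [-0.3733  0.3305  0.0711  1.3114  0.     -0.4524]
2 [-0.0396  0.9992  0.     -0.    ] [-0.0457  0.2137  0.0205  1.3776  0.     -1.6956] [-0.3733  0.3305  0.0711  1.3114  0.     -2.0232]
3 [-0.7345  0.6786  0.     -0.    ] [-0.0457  0.2137  0.0205  1.3776  0.      3.0168] [-0.3733  0.3305  0.0711  1.3114  0.      2.6892]
```

```bash
cat > g.py <<'E'
from h import *
np.set_printoptions(precision=4,suppress=True)
red=np.array([.606,-.2139]);grey=np.array([.5774,.1492])
u=(grey-red)/np.linalg.norm(grey-red); pad=np.array([.586,.040])
y=np.arctan2(-u[0],u[1]); Q=[np.cos(y/2),np.sin(y/2),0,0]
def st(s): print(s,get_time(),get_position(),np.array(get_force()),get_finger_gap())
E
python3 - <<'E'
from g import *
close_gripper()
p=pad-.008*u
move_pose([*p,.12],Q); st('above')
save('wrist','w1.png')
line_to([*p,.072],velocity=.1); sleep(.1); st('near')
c=line_to([*p,.050],velocity=.012,contact_N=3); st(('touch',c))
save('scene','s1.png');save('top','t1.png')
im=cv2.imread('pics/s1.png'); cv2.imwrite('pics/s1c.png',cv2.resize(im[110:300,250:450],(630,598),interpolation=cv2.INTER_CUBIC))
E
```

```text
above 4.175 [0.5866 0.0331 0.1203] [ 0.1582 -0.373  -0.6003] 0.00023393295847538078
near 4.9583 [0.5874 0.032  0.0731] [-0.6092  0.3881 -0.0709] -0.00014611948744572745
('touch', True) 6.0083 [0.5866 0.032  0.0604] [-0.4209 -0.7248  5.2473] 0.00015503734566774672
```

View pics/s1c.png

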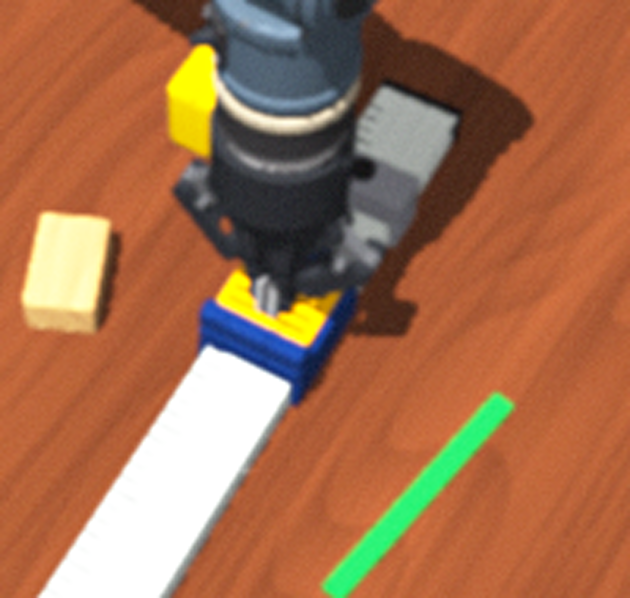

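View pics/w1.png

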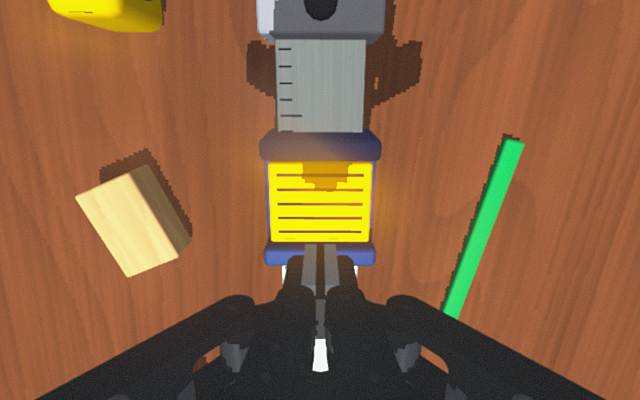

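The scene picture shows the closed fingertips on the yellow pad, at crop about (265,305), inside the well. The wrist view shows the tool square to the rail. Now I press and push.

Run:
```python
from g import *
p=np.array([.5866,.032])
line_to([*p,.0550],velocity=.02); sleep(.2); st('pressed')
z=get_position()[2]
c=line_to([*(p-.10*u),.0550],velocity=.06,contact_N=9); st(('half',c))
if not c:
    c=line_to([*(p-.225*u),.0550],velocity=.05,contact_N=6); st(('stop',c))
save('scene','s2.png')
im=cv2.imread('pics/s2.png'); cv2.imwrite('pics/s2c.png',cv2.resize(im[180:400,180:400],(598,598),interpolation=cv2.INTER_CUBIC))
print((np.array(get_position()[:2])-p)@u)
```

```text
pressed 6.6667 [0.5867 0.032  0.0565] [-2.9804  0.3745  8.133 ] -0.0003795989983786516
('half', False) 8.4833 [ 0.5943 -0.0676  0.0565] [-2.3389  0.8396  8.4832] -0.0002878057350149577
('stop', True) 10.3833 [ 0.6032 -0.1735  0.0572] [-2.5465  0.776   8.392 ] 0.00019999067552058976
-0.20619823894343947
```

View pics/s2c.png

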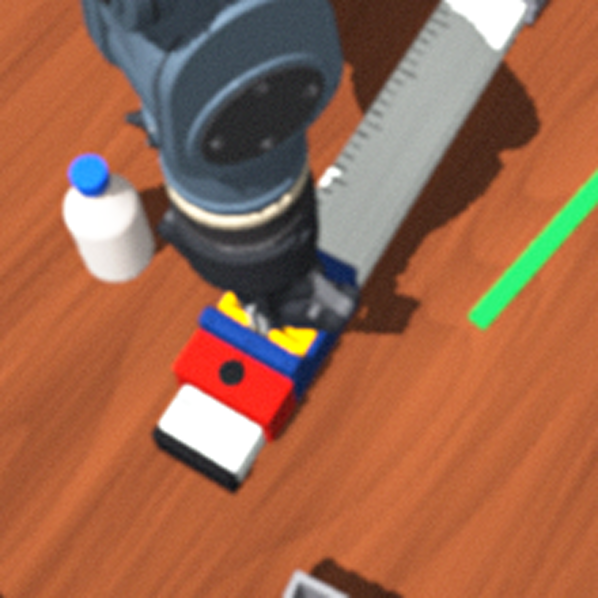

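The slider looks flush with the red stop. The side force has relaxed since contact, so I push slowly again, still pressed, to confirm it is seated. Then I lift straight up.

Run:
```python
from g import *
p=np.array(get_position()[:2])
c=line_to([*(p-.02*u),.0550],velocity=.02,contact_N=8); st(('seat',c))
print((np.array(get_position()[:2])-p)@u); sleep(.1); st('hold')
q=get_position()
line_to([q[0],q[1],.075],velocity=.04); st('up')
line_to([q[0],q[1],.20],velocity=.15)
b=np.array(q[:2])+.17*u+[-.1,0]
move_pose([*b,.23],Q); sleep(.3); st('clear')
t=save('top','t3.png');save('scene','s3.png')
for c in('top','scene'):
  for n in('pad','red_stop','carriage'): print(c,n,[(d['confidence'],d['location']) for d in find_in(c,n)[:1]])
a=cv2.imread('pics/t3.png')[130:310,180:460];b=cv2.imread('pics/s3.png')[110:370,190:450]
cv2.imwrite('pics/f3.png',cv2.resize(a,(784,504),interpolation=cv2.INTER_CUBIC))
cv2.imwrite('pics/g3.png',cv2.resize(b,(598,598),interpolation=cv2.INTER_CUBIC))
```

```text
('seat', True) 10.9083 [ 0.6035 -0.1748  0.058 ] [-1.3388  0.5813  7.8336] 8.718116833735696e-06
-0.0013258360654452813
hold 11.0083 [ 0.6035 -0.1748  0.0584] [-2.0471  0.8365  6.8866] -0.00011680490776824922
up 11.6083 [ 0.6033 -0.1748  0.0746] [ 0.0779 -0.3723 -1.1761] -0.0002960607399113356
clear 13.7333 [ 0.4906 -0.0062  0.2295] [ 0.0126  0.259  -0.9169] -0.000435232898099244
top pad [(0.61, [397.3, 193.5])]
top red_stop [(0.74, [419.0, 190.4])]
top carriage [(0.73, [406.0, 197.1])]
scene pad [(0.66, [282.4, 289.5])]
scene red_stop [(0.6, [268.8, 319.1])]
scene carriage [(0.85, [286.9, 293.6])]
```

View pics/f3.png

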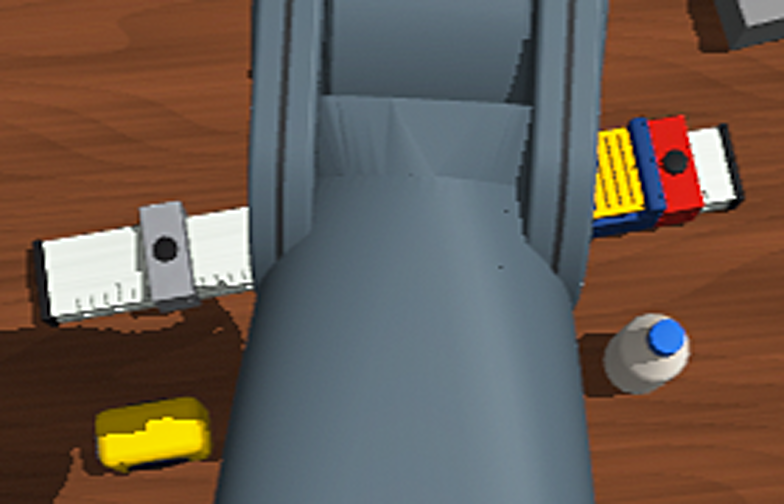

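View pics/g3.png

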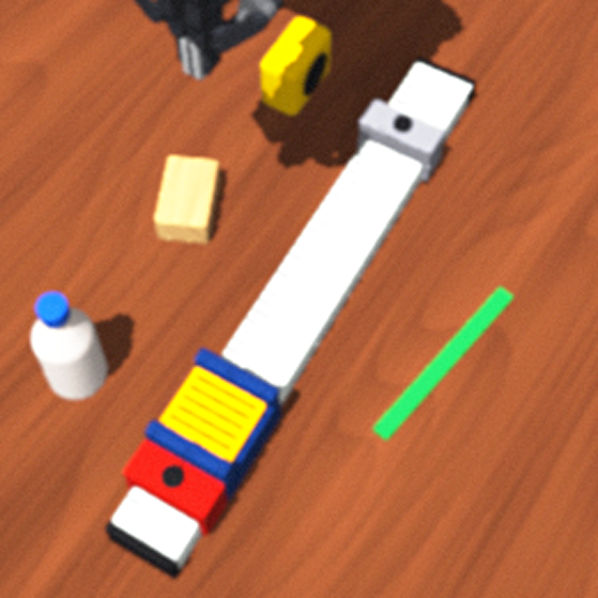

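Both views show the slider against the red stop (scene crop about (190,450)) with the pad up and the loose things unmoved. I take one close wrist view to check for a gap.

Run:
```python
from g import *
a=red-.045*u
move_pose([*a,.2],Q); sleep(.3); st('look')
save('wrist','w4.png')
n=[.029*u[1],-.029*u[0]]
for off in(.015,.015+.013,.015+.067,.095):  # stop face, lip edges from the screw centre
    print(off,proj('wrist',[*(red+off*u),.067 if off>.015 else .054]))
```

```text
look 15.525 [ 0.6098 -0.2576  0.2009] [-0.52   -0.1315 -0.2997] 9.929821245527424e-05
0.015 [318.6624 109.2515]
0.027999999999999997 [318.6325  92.4676]
0.082 [318.6149  13.2568]
0.095 [318.6103  -7.3391]
```

View pics/w4.png

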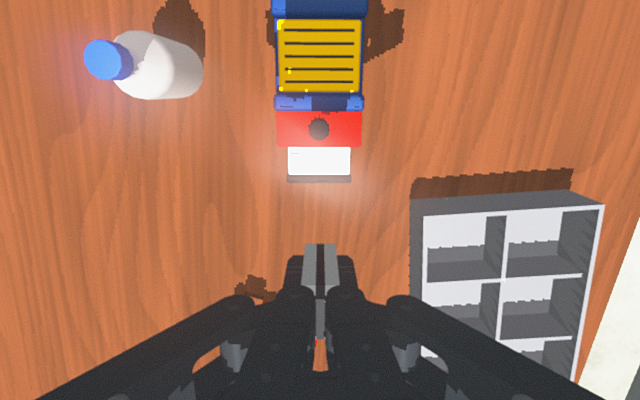

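The wrist view shows the blue lip (rows 94–110) meeting the red stop (row 111) with no gap. The lip's inner edge at row 94 compares with a predicted 92.5 for full contact. The pad is up and the arm is clear, so I hand in.

```bash
python3 -c "
from cell import *
print(get_time(),get_force()); print(finish_job())"
```

```text
15.575 [-0.09394824 -0.79663104  0.06504603]
the job is handed in; nothing more can be done
None
```

The slider is set against the red stop and the job was handed in at about 15.6 s. I pressed the pad with closed fingertips (about 8 N, roughly 4–5 mm down) and pushed the slider along the rail. The push ended in a clear contact stop. A second slow push moved the fingertips only 1.3 mm more, and then I lifted straight up and moved clear.

- **Seating:** the last wrist view shows no gap between the slider and the red stop. The lip's edge was within about 1.5 pixels of where full contact predicts it. Fingertip travel of 206 mm, plus the 1.3 mm of the second push, fits the measured 199 mm slider distance plus about 8 mm of slack to the lip.
- **Surroundings:** the pad is back up, the loose things look unmoved, and nothing was touching the robot.
- **Weak point:** in the second push the fingertips rose about 1 mm. The pad was then only about 2 mm down (7–8 N), near the point where the brake starts to grip. By then the slider was already at the stop.
- **Disagreement:** the two-view heights came out about 4–5 mm below the stated ones. I went by the touch height (z about 0.0604 m), which agrees with the stated 0.061 m.

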